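# Clip the right drone battery pack into the charging dock

## Task

Of the three battery packs on the repair bench, take the one whose length fits the charging dock, hook its thin lip under the dock's steel rail with the pack tilted, then rock it down until the sprung catch clicks over its foot and the pack sits flat and fully home. Let go of it, and leave the other packs, the cup and the solder spool where they are.

Things in the scene. Friction and masses are not known exactly. Their poses are not given: they have to be found in the camera images.
- dock: Dark grey plastic charging dock fixed on the bench, 222 mm long (x), 94 mm wide (y). Origin on the bench under the middle of the pack's place; z up. Rail at its -x end, sprung catch at its +x end. It takes a pack 150 mm long; when home, the pack's origin lies 12 mm above the dock's, axes alike, within the small play.
- floor_mid (a point): Middle of the floor on which the pack lies: top of the 12 mm base plate. At dock x = 33 to 63 mm two low guides, 10 mm high above the floor, leave 54 mm between them (y = -27 to 27 mm).
- end_stop (a point): Foot of the end stop's inner face, at floor height, at dock x = -75 mm. The stop is 24 mm high above the floor. Beside it two cheeks, 26 mm high above the floor, dock x = -87 to -37 mm, leave 54 mm between them (y = -27 to 27 mm); the rail runs between them.
- rail_mid (a point): Middle of the rail, a round steel bar 10 mm thick along the dock's y, at dock x = -69 mm, 28 mm above the bench: 11 mm is free between floor and bar. The lip goes into this gap from the dock's middle, moving towards -x until it meets the end stop. Tilted up to about 0.4 rad it still goes fully in.
- catch_nose (a point): Leading edge of the sprung catch's steel nose, 34 mm wide along y; at rest at dock x = 70.5 mm, 10.5 mm above the floor. From it a ramp, on which the pack's foot lands, rises 10 mm while receding 6 mm to +x; the underside recedes downwards and holds the foot down. Behind, a thumb tab rises to 46 mm above the bench at dock x = 95 to 102 mm.
- catch (a joint): Travel of the sprung catch in m: 0 at rest (forward), up to 0.010 pushed back to the dock's +x. The spring gives 5 N at 0, 9 N at 0.005. The foot pushes it back about 4 mm on the way down; past the foot it snaps forward to about 0. Pressing down on the pack's top near its foot end takes 8 to 15 N; the pack's weight alone is not enough.
- pack_a: The pack that fits: grey plastic, 150 mm overall along x, 46 wide (y), 45 high, 0.25 kg. Origin: centre of its underside, midway between lip tip and foot end; z up. The case runs from x = -53 to 67 mm. Lip at -x: flat tongue 22 mm long, 32 wide, 6 thick; foot at +x: 8 long, 32 wide, 8 thick; both level with the underside. Four white marks on top at the foot end. Grip it across its width.
- lip_tip (a point): On the pack that fits: middle of the lip's tip, at the underside (pack x = -75 mm, z = 0).
- foot_end (a point): On the pack that fits: middle of the foot's end, at the underside (pack x = 75 mm, z = 0).
- pack_b: A pack of the same make but too short for the dock: 130 mm overall (case 100 mm), otherwise the same section, lip and foot. Origin: centre of its underside. Leave it.
- pack_c: A pack of the same make but too long for the dock: 170 mm overall (case 140 mm), otherwise the same section, lip and foot. Origin: centre of its underside. Leave it.
- cup: Clear plastic measuring cup, 68 mm across and 85 mm high, standing on the bench; origin at the centre of its underside. Leave it.
- spool: Steel-grey solder spool, 64 mm across and 42 mm high, standing on its flange; origin at the centre of its underside. Leave it.
Mind the look-alikes: they are no part of the job. What is shaped like the pack_a but red is not meant. Leave any green look-alike of the dock alone.

How it is judged:
On the way:
1. the lip is under the rail while the pack is tilted, foot end up (x of lip_tip in the frame of dock between -0.079 and -0.067 m and z of lip_tip in the frame of dock between 0.009 and 0.02 m and y of lip_tip in the frame of rail_mid between -0.012 and 0.012 m and z of foot_end in the frame of dock above 0.026 m), for 0.2 s.
At the end, for the whole second after the job is handed in: The fitting pack is in the dock, lip tip past the rail's middle, lip within 3 mm and foot within 2.5 mm of the floor, within 7 mm of the centre line, level within 0.04 rad; the catch is within 2.5 mm of its rest, over the foot; the pack is still and released (x of lip_tip in the frame of dock below -0.069 m and z of lip_tip in the frame of dock below 0.015 m and z of foot_end in the frame of dock below 0.0145 m and z of pack_a in the frame of dock above 0.009 m and y of pack_a in the frame of dock between -0.007 and 0.007 m and angle between pack_a's own z axis and vertical below 0.04 rad and value of joint catch below 0.0025 m and linear speed of pack_a below 0.01 m/s); the robot touches nothing.
It fails at once if another pack is moved by more than 30 mm (distance of any of pack_b, pack_c from where it was at the start of the episode above 0.03 m).
It fails at once if the cup or the spool is moved by more than 30 mm (distance of any of cup, spool from where it was at the start of the episode above 0.03 m).
It also fails if it takes over 53 s, if anything falls off the work surface, if the arm or the gripper's body presses on something with over 40 N, if the wrist force passes 120 N, or if a joint passes its speed limit or range.

## Robot

A 7-joint arm with a two-finger parallel gripper is mounted at the origin on the work surface. World frame = base frame: x ahead of the robot, y to its left, z up, the work surface at z = 0. Lengths are in m, angles in rad, forces in N, time in s.
With the tool pointing down it reaches from about 0.425 to 0.975 m from the base axis. Payload 16.7 kg.
Tool frame: the origin (TCP) lies at the very end of the fingers, on their centre line; the grasp point (between the pads) lies robot.grasp_offset behind it (robot.grasp_offset is the distance from the TCP to the grasp point, in m); z points along the fingers, y is the direction in which the jaws open and shut (so a half turn about z gives the same grasp; the last joint's range is limited). The gripper opens to 85 mm and grips with 20 to 120 N. Pads are 22 mm wide; open, the fingers measure 114 mm over their backs; the gripper's body (76 mm by 85 mm) begins 54 mm behind the grasp point. The pads swing forward as they close: fully open they stand 13 mm farther back than shut.
Start: joints at [-1.429, 0.426, 0.074, 1.606, -0.034, 1.111, -0.067], TCP at [0.194, 0.647, 0.231] pointing down, gripper open.
Joint ranges: [-2.85, 2.85], [-0.5, 2.14], [-1.23, 1.37], [0.21, 2.46], [-1.02, 4.16], [0.16, 2.05], [-2.73, 2.73]. Speed limits (rad/s): [1.89, 1.89, 2.39, 2.39, 3.01, 3.01, 3.01].

## Interface

Orientations are given as a 3x3 rotation matrix whose columns are the frame's x, y, z axes.
In Python, from station import robot gives the robot as it stands.
- The arm moves only by the tool play_rows, never from a script. Its argument "steps" is a list of rows, each an object with "slide": the shift along the tool's x, y, z in cm, a list of three; "rot": the turn, a rotation vector about the tool's x, y, z in rad, a list of three; "gripper": the closure, from -1 (fully open) to 1 (shut). A call has 1 to 12 rows; each row shifts and turns the commanded pose from where the row before left it, along the tool's axes as they then stand; what a row does not reach is not made up. A row lasts 1/12 s, in which the tool goes at most 41.7 mm and 7.16 degrees, less where a joint would pass 70% of its speed; a pose out of reach is approached as far as the arm can. A call is refused whole if a number of a shift passes 4.17 or a number of a turn 0.125, either way. A call with a gripper value outside its range is refused whole. The fingers move at their own pace and stop on an object; "force" is the grip in N (left out, the last holds). Time passes only in rows, so rows that do not move let the fingers close. It gives the time, the measured TCP pose, the force and the opening at its end, in the units of the state.
- robot.sense(): the state, without advancing time (a new reading comes with each control period).
- robot.get_image(name): name is "scene" or "top" or "wrist"; returns a dict with "frame" (420x560x3 uint8, red, green, blue), "depth" (420x560 float32, m along the optical axis (not along the pixel's ray), 0 where there is no reading), "fx", "fy", "cx", "cy" (pixels), "position" and "orientation" of the camera in the world. Camera axes: x right, y down, z forward; pixel columns grow to the right and rows downward; lengths in m; the calibration is good to about 2 mm. A picture is of the moment at which its call begins.
- robot.finish_job(): hands the job in, once; it reports no verdict.
The state is a dict: "time": time; "q": joint angles; "qvel": joint speeds; "joint_torque": joint torques, N m; "tool_pos": TCP position; "tcp_rot": TCP orientation; "force": force on the tool from outside, world axes, zero at the start; "wrist_torque": the same for the moment, N m; "finger_gap": finger opening in m.
Only numpy, scipy, OpenCV 4.12 (cv2) and the standard library are available. Lean on these libraries where they do the work, as an engineer would, in place of code of your own. Each camera call takes 0.05 s, during which the arm holds its last target. There are 200 camera calls.

## Working session

There is one attempt and no reset: what is moved stays moved. The work goes in short steps, Python scripts to look and compute and a tool call to move; the robot and the scene stay as the last step left them, time stands still between calls to the robot, and variables do not carry over. Pictures are saved under pics/ and viewed, about 8 in all and at most 12, crops included, and the job is handed in when it is done.

Besides the shell and the picture viewer there is one more tool, called after "Call:" as a command line: name --argument value ..., lists and objects as JSON in quotes. play_rows: Moves the arm, as the interface text tells. Its arguments: {"type":"object","properties":{"steps":{"type":"array"},"force":{"type":"number"}},"required":["steps"]}

```bash
mkdir -p pics; ls
python3 - <<'E'
from station import robot
import cv2,numpy as np
for n in ["top","scene"]:
    d=robot.get_image(n); cv2.imwrite(f"pics/{n}0.png",d["frame"][...,::-1]); np.savez(f"{n}0.npz",**d)
    print(n,d["fx"],d["cx"],d["cy"],d["position"],np.round(d["orientation"],3).tolist())
s=robot.sense(); print(s["tool_pos"],np.round(s["tcp_rot"],3).tolist(),s["time"],s["force"],s["finger_gap"],robot.grasp_offset)
E
```

```text
pics
top 434.0466446638464 269.9126624238395 214.20565116964656 [0.28862469 0.00849035 1.38715846] [[0.021, -0.986, 0.164], [-1.0, -0.022, -0.005], [0.008, -0.164, -0.986]]
scene 399.8993897157659 283.0344486891557 214.0799090442627 [ 0.91679708 -0.77314644  0.670728  ] [[0.88, 0.258, -0.398], [0.474, -0.504, 0.722], [-0.015, -0.825, -0.566]]
[0.19344817 0.64627454 0.23068609] [[-0.958, 0.287, -0.0], [0.287, 0.958, -0.001], [-0.0, -0.001, -1.0]] 0.1 [ 0.049346   -0.30342641 -0.2749185 ] 0.08532341319059383 0.0187
```

View pics/top0.png

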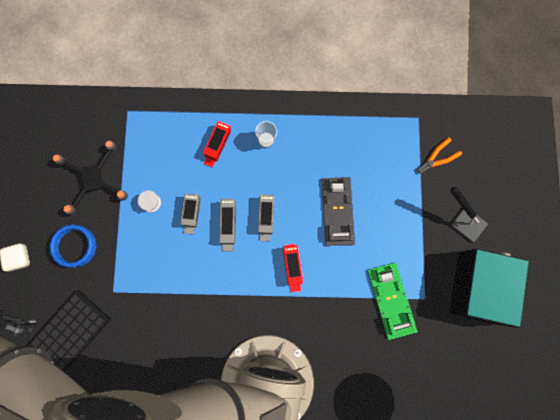

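View pics/scene0.png

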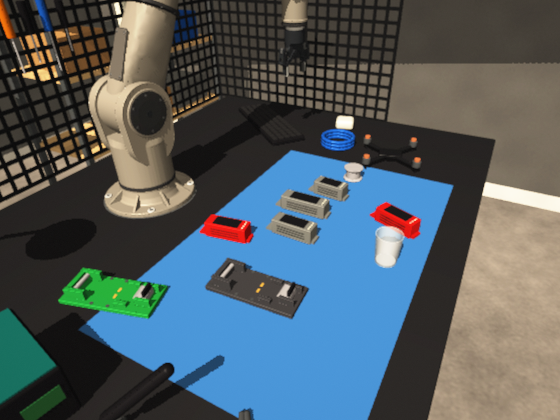

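The top picture shows three grey packs at about (190,213), (228,224) and (265,217). There are red look-alikes at (216,143) and (292,267), the dark dock at (338,211), a green dock look-alike at (392,300), the cup at (265,133) and the spool at (149,201). I could mistake any of the three grey packs for the right one, so I'll choose by measured length.

```bash
cat > h.py <<'E'
import numpy as np,cv2
def cloud(d):
    v,u=np.mgrid[0:420,0:560]; z=d["depth"]
    p=np.stack([(u-d["cx"])/d["fx"]*z,(v-d["cy"])/d["fy"]*z,z],-1)
    return p@np.array(d["orientation"]).T+np.array(d["position"])
def ray(d,u,v,h):
    r=np.array(d["orientation"])@np.array([(u-d["cx"])/d["fx"],(v-d["cy"])/d["fy"],1]); p=np.array(d["position"])
    return p+r*(h-p[2])/r[2]
def pix(d,P):
    c=np.array(d["orientation"]).T@(np.array(P)-d["position"]); return c[:2]/c[2]*[d["fx"],d["fy"]]+[d["cx"],d["cy"]]
E
python3 - <<'E'
from h import *
d=dict(np.load("top0.npz")); P=cloud(d); f=d["frame"].astype(int)
hsv=cv2.cvtColor(d["frame"],cv2.COLOR_RGB2HSV)
nb=(~((hsv[...,0]>95)&(hsv[...,0]<120)&(hsv[...,1]>120))).astype(np.uint8)
for n,(u0,v0,u1,v1) in dict(p190=(176,180,206,245),p228=(212,185,243,260),p265=(250,180,280,250),dock=(310,165,368,255)).items():
    m=np.zeros_like(nb); m[v0:v1,u0:u1]=1
    z=P[...,2]
    print(n,"bench z",np.round(np.median(z[(m==1)&(nb==0)]),4))
    for lo,hi in [(.035,.06),(.006,.06)] if n!="dock" else [(.006,.018),(.006,.06),(.03,.06)]:
        Q=P[(m==1)&(z>lo)&(z<hi)][:,:2]
        r=cv2.minAreaRect((Q*1000).astype(np.float32)); print(lo,hi,len(Q),np.round(r[0],1),np.round(r[1],1),round(r[2],1),"z",np.round(np.median(P[(m==1)&(z>lo)&(z<hi)][:,2]),4))
img=d["frame"][160:280,160:380,::-1]
cv2.imwrite("pics/crop.png",cv2.resize(img,None,fx=3.6,fy=3.6,interpolation=cv2.INTER_CUBIC))
E
```

```text
p190 bench z -0.0005
0.035 0.06 469 [520.7 256.5] [47.  99.9] 85.7 z 0.044
0.006 0.06 579 [521.  251.6] [199.3  87.2] 9.4 z 0.0433
p228 bench z -0.0004
0.035 0.06 662 [488.3 137.6] [ 46.5 141.4] 90.0 z 0.0443
0.006 0.06 757 [491.2 137.5] [239.9  90.9] 0.7 z 0.0437
p265 bench z -0.0001
0.035 0.06 552 [514.  16.] [ 45.9 121.4] 88.7 z 0.0442
0.006 0.06 623 [514.7  15.3] [219.2  86.1] 1.0 z 0.0438
dock bench z 0.0003
0.006 0.018 1529 [ 543.4 -221. ] [287.6 187.7] 0.2 z 0.0115
0.006 0.06 2030 [ 543.4 -221. ] [287.6 187.7] 0.2 z 0.0128
0.03 0.06 332 [ 536.7 -214.8] [201.3  73.3] 3.8 z 0.035
```

View pics/crop.png

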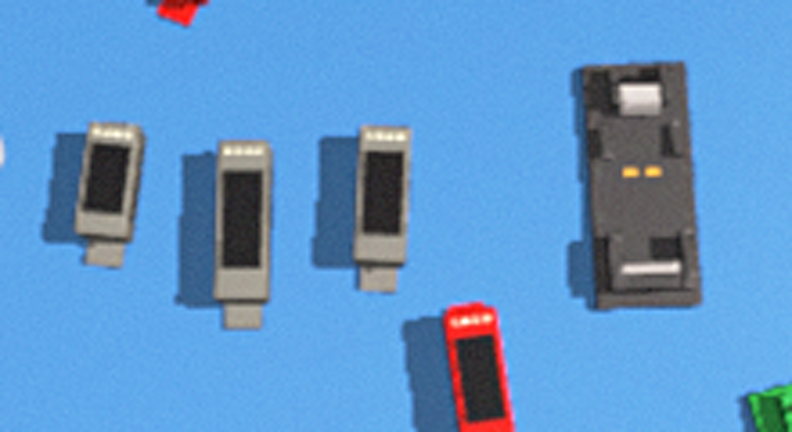

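The crop shows the grey packs at crop (108,190), (243,235) and (382,205), with measured cases of 100, 141 and 121 mm. The right-hand pack, at top pixel (265,217), is therefore pack_a; its white marks are at +x and its lip at -x. The dock's rail is at crop (648,268) and its catch nose at (640,95), so dock +x points roughly along world +x.

```bash
cat >> h.py <<'E'
def rects(d,box,lo,hi,ker=3,col=None):
    P=cloud(d); z=P[...,2]; m=np.zeros(z.shape,np.uint8)
    m[(P[...,0]>box[0])&(P[...,0]<box[1])&(P[...,1]>box[2])&(P[...,1]<box[3])&(z>lo)&(z<hi)&(d["depth"]>0)]=1
    if col is not None: m&=col.astype(np.uint8)
    m=cv2.morphologyEx(m,cv2.MORPH_OPEN,np.ones((ker,ker)))
    n,l,s,c=cv2.connectedComponentsWithStats(m); o=[]
    for i in range(1,n):
        if s[i,4]<15: continue
        Q=P[l==i]; r=cv2.minAreaRect((Q[:,:2]*1000).astype(np.float32))
        o.append((s[i,4],np.round(c[i]),np.round(r[0],1),np.round(r[1],1),round(r[2],1),round(np.median(Q[:,2]),4)))
    return o
E
python3 - <<'E'
from h import *
d=dict(np.load("top0.npz"))
for lo,hi in [(.007,.06),(.03,.06)]:
    for r in rects(d,(.38,.68,-.32,-.13),lo,hi,3 if lo<.02 else 1): print(lo,*r)
E
```

```text
0.007 1810 [338. 212.] [ 533.3 -216.1] [222.2  94.2] 3.2 0.0133
0.03 112 [338. 185.] [ 611.4 -213.8] [33.4 55.9] 21.0 0.0338
0.03 212 [340. 234.] [ 460.8 -219.8] [49.1 73.5] 3.2 0.0358
```

Dock base rectangle: centre (533.3, -216.1) mm, yaw 3.2°. From the cheeks, the dock origin is about (523, -216). Moving over the pack now.

Call:
play_rows --steps '[{"slide": [-2.45, -2.55, 0], "rot": [0, 0, 0], "gripper": -1}, {"slide": [-2.45, -2.55, 0], "rot": [0, 0, 0], "gripper": -1}, {"slide": [-2.45, -2.55, 0], "rot": [0, 0, 0], "gripper": -1}, {"slide": [-2.45, -2.55, 0], "rot": [0, 0, 0], "gripper": -1}, {"slide": [-2.45, -2.55, 0], "rot": [0, 0, 0], "gripper": -1}, {"slide": [-2.45, -2.55, 0], "rot": [0, 0, 0], "gripper": -1}, {"slide": [-2.45, -2.55, 0], "rot": [0, 0, 0], "gripper": -1}, {"slide": [-2.45, -2.55, 0], "rot": [0, 0, 0], "gripper": -1}, {"slide": [-2.45, -2.55, 0], "rot": [0, 0, 0], "gripper": -1}, {"slide": [-2.45, -2.55, 0], "rot": [0, 0, 0], "gripper": -1}, {"slide": [-2.45, -2.55, 0], "rot": [0, 0, 0], "gripper": -1}, {"slide": [-2.45, -2.55, 0], "rot": [0, 0, 0], "gripper": -1}]'

```text
time: 1.1
tool_pos: [0.3878, 0.2674, 0.2313]
tcp_rot: [[-0.958, 0.287, -0.0], [0.287, 0.958, 0.0], [0.0, 0.0, -1.0]]
force: [1.5, 1.2, 0.8]
finger_gap: 0.0855
```

Call:
play_rows --steps '[{"slide": [-2.45, -2.55, 0], "rot": [0, 0, 0], "gripper": -1}, {"slide": [-2.45, -2.55, 0], "rot": [0, 0, 0], "gripper": -1}, {"slide": [-2.45, -2.55, 0], "rot": [0, 0, 0], "gripper": -1}, {"slide": [-2.45, -2.55, 0], "rot": [0, 0, 0], "gripper": -1}, {"slide": [-2.45, -2.55, 0], "rot": [0, 0, 0], "gripper": -1}, {"slide": [-2.45, -2.55, 0], "rot": [0, 0, 0], "gripper": -1}, {"slide": [-2.45, -2.55, 0], "rot": [0, 0, 0], "gripper": -1}, {"slide": [-2.45, -2.55, 0], "rot": [0, 0, 0], "gripper": -1}, {"slide": [0, 0, 0], "rot": [0, 0, -0.09], "gripper": -1}, {"slide": [0, 0, 0], "rot": [0, 0, -0.09], "gripper": -1}, {"slide": [0, 0, 0], "rot": [0, 0, -0.09], "gripper": -1}, {"slide": [0, 0, 0], "rot": [0, 0, 0], "gripper": -1}]'

```text
time: 2.1
tool_pos: [0.5165, 0.0173, 0.231]
tcp_rot: [[-1.0, 0.017, -0.001], [0.017, 1.0, -0.0], [0.001, -0.0, -1.0]]
force: [-0.3, 0.2, -0.2]
finger_gap: 0.0854
```

Run:
```python
from station import robot
from h import *
d=robot.get_image("wrist"); cv2.imwrite("pics/w1.png",d["frame"][...,::-1]); np.savez("w1.npz",**d)
print(d["position"],np.round(d["orientation"],2).tolist(), robot.sense()["q"])
for r in rects(d,(.40,.62,-.05,.07),.035,.055,3): print(*r)
for r in rects(d,(.40,.62,-.05,.07),.003,.055,3): print(*r)
```

```text
[0.43924212 0.01903668 0.37433667] [[0.02, 0.95, 0.3], [1.0, -0.02, -0.01], [-0.0, 0.3, -0.95]] [-0.58567065  0.17393843  0.48467507  1.97896219 -0.09526285  1.01087152
  1.49191548]
139 [218.  74.] [405.4 -44.7] [10.  11.2] 3.8 0.045
4448 [281. 175.] [512.5  15.9] [ 46.  118.5] 88.7 0.0456
258 [221.  77.] [409.1 -44.5] [11.  18.3] 88.7 0.0399
5069 [281. 167.] [501.2  16.1] [ 46. 141.] 88.7 0.0455
```

View pics/w1.png

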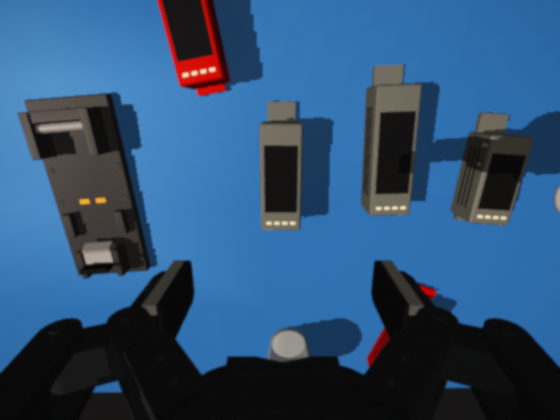

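The wrist picture shows the chosen pack centred at (281,175), foot marks at (281,223) and lip at (282,110). The dock is at (85,185), with rail (60,127) and catch (98,255). Measurements agree: pack origin about (506, 16) mm, yaw -1.3°.

Call:
play_rows --steps '[{"slide": [0, -0.15, 3.5], "rot": [0, 0, -0.006], "gripper": -1}, {"slide": [0, 0, 3.5], "rot": [0, 0, 0], "gripper": -1}, {"slide": [0, 0, 3.5], "rot": [0, 0, 0], "gripper": -1}, {"slide": [0, 0, 3.5], "rot": [0, 0, 0], "gripper": -1}, {"slide": [0, 0, 3.5], "rot": [0, 0, 0], "gripper": -1}, {"slide": [0, 0, 2.5], "rot": [0, 0, 0], "gripper": -1}, {"slide": [0, 0, 1.5], "rot": [0, 0, 0], "gripper": -1}, {"slide": [0, 0, 0], "rot": [0, 0, 0], "gripper": -1}]'

```text
time: 2.82
tool_pos: [0.5147, 0.0158, 0.0134]
tcp_rot: [[-1.0, 0.018, -0.005], [0.018, 1.0, -0.001], [0.005, -0.001, -1.0]]
force: [-1.1, 0.3, 0.1]
finger_gap: 0.0855
```

Run:
```python
from h import *
d=dict(np.load("w1.npz"))
for lo in (.007,.03):
  for r in rects(d,(.36,.70,-.32,-.13),lo,.06,3): print(lo,*r)
```

```text
0.007 14508 [ 87. 180.] [ 532.1 -216. ] [221.8  95.7] 3.4 0.013
0.03 2266 [ 59. 127.] [ 460.6 -220.3] [49.9 76.2] 3.4 0.0369
0.03 1017 [ 99. 261.] [ 616.4 -211.1] [40.4 53.5] 2.7 0.0323
```

Call:
play_rows --steps '[{"slide": [0, 0, 0], "rot": [0, 0, 0], "gripper": 1}, {"slide": [0, 0, 0], "rot": [0, 0, 0], "gripper": 1}, {"slide": [0, 0, 0], "rot": [0, 0, 0], "gripper": 1}, {"slide": [0, 0, 0], "rot": [0, 0, 0], "gripper": 1}, {"slide": [0, 0, 0], "rot": [0, 0, 0], "gripper": 1}, {"slide": [0, 0, 0], "rot": [0, 0, 0], "gripper": 1}, {"slide": [0, 0, 0], "rot": [0, 0, 0], "gripper": 1}, {"slide": [0, 0, 0], "rot": [0, 0, 0], "gripper": 1}]' --force 60

```text
time: 3.48
tool_pos: [0.5175, 0.0163, 0.0179]
tcp_rot: [[-1.0, 0.015, 0.002], [0.015, 1.0, 0.001], [-0.002, 0.001, -1.0]]
force: [-2.3, -0.2, 10.5]
finger_gap: 0.0451
```

Call:
play_rows --steps '[{"slide": [0, 0, -2], "rot": [0, 0, 0], "gripper": 1}, {"slide": [0, 0, -3.2], "rot": [0, 0, 0], "gripper": 1}, {"slide": [0, 0, -3.6], "rot": [0, 0, 0], "gripper": 1}, {"slide": [0, 0, -3.6], "rot": [0, 0, 0], "gripper": 1}, {"slide": [0, 0, -3.6], "rot": [0, 0, 0], "gripper": 1}, {"slide": [-0.64, -3.84, 0], "rot": [0, 0, 0], "gripper": 1}, {"slide": [-0.64, -3.84, 0], "rot": [0, 0, 0], "gripper": 1}, {"slide": [-0.64, -3.84, 0], "rot": [0, 0, 0], "gripper": 1}, {"slide": [-0.64, -3.84, 0], "rot": [0, 0, 0], "gripper": 1}, {"slide": [-0.64, -3.84, 0], "rot": [0, 0, 0], "gripper": 1}, {"slide": [-0.64, -3.84, 0], "rot": [0, 0, 0], "gripper": 1}, {"slide": [0, 0, 0], "rot": [0, 0, -0.073], "gripper": 1}]'

```text
time: 4.48
tool_pos: [0.5512, -0.2229, 0.1778]
tcp_rot: [[-0.999, -0.049, 0.002], [-0.049, 0.999, -0.004], [-0.002, -0.004, -1.0]]
force: [-3.0, -0.2, -2.0]
finger_gap: 0.0452
```

Call:
play_rows --steps '[{"slide": [0, 0, 0], "rot": [0, -0.1, 0], "gripper": 1}, {"slide": [0, 0, 0], "rot": [0, -0.1, 0], "gripper": 1}, {"slide": [0, 0, 0], "rot": [0, -0.1, 0], "gripper": 1}, {"slide": [0, 0, 0], "rot": [0, 0, 0], "gripper": 1}, {"slide": [0, 0, 0], "rot": [0, 0, 0], "gripper": 1}]'

```text
time: 4.9
tool_pos: [0.5505, -0.2152, 0.1773]
tcp_rot: [[-0.954, -0.056, 0.296], [-0.053, 0.998, 0.018], [-0.296, 0.001, -0.955]]
force: [1.0, -0.3, -1.5]
finger_gap: 0.045
```

Run:
```python
from station import robot
from h import *
s=robot.sense(); print(s["tool_pos"],np.round(s["tcp_rot"],4).tolist(),s["force"],s["finger_gap"],s["q"])
out=[]
for n in ["scene","wrist","top"]:
    d=robot.get_image(n); np.savez(n+"2.npz",**d); out.append(d["frame"])
sc=cv2.resize(out[0][150:330,150:390],(400,300)); cv2.imwrite("pics/held.png",np.hstack([sc,cv2.resize(out[1],(400,300))])[...,::-1])
```

```text
[ 0.55050846 -0.21518624  0.17732461] [[-0.9536, -0.0563, 0.2958], [-0.0534, 0.9984, 0.0178], [-0.2963, 0.0012, -0.9551]] [ 1.00387964 -0.27838824 -1.47614645] 0.04502127429393102 [-0.07669796  0.23925274  0.46906885  2.0799929  -0.41033917  0.60852308
  2.30339394]
```

View pics/held.png

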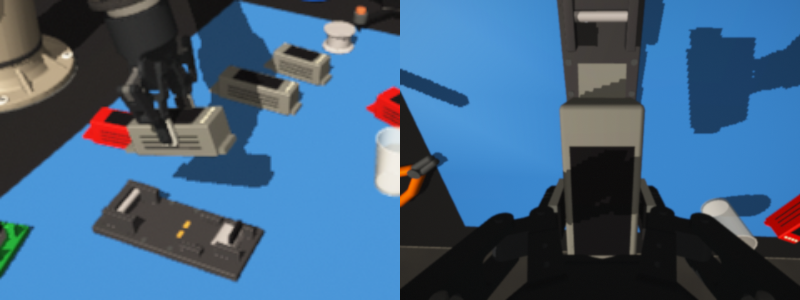

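The left half shows the pack held with its foot end up above the dock. The right half (wrist view) shows the case's lip-side edge at (600,105), the lip at (600,80) and the rail at (603,17), all in line. Next I measure the pack's pose in the hand.

```bash
cat >> h.py <<'E'
def inhand(d,s):
    R=np.array(s["tcp_rot"]); T=(cloud(d)-np.array(s["tool_pos"]))@R
    T=T[d["depth"]>0]
    m=(np.abs(T[:,1])<.02)&(np.abs(T[:,2]+.027)<.012)&(T[:,0]>.0)&(T[:,0]<.075)
    Q=T[m]; A=np.c_[Q[:,0],Q[:,1],np.ones(len(Q))]
    for _ in range(3):
        c=np.linalg.lstsq(A,Q[:,2],rcond=None)[0]; k=np.abs(A@c-Q[:,2])<.002; A,Q=A[k],Q[k]
    print("top plane in tool: slope x,y,z0",np.round(c,4),"n",len(Q),"x max",np.percentile(Q[:,0],99.5))
    W=T[(np.abs(T[:,2]+.027)<.01)&(T[:,0]>.03)&(T[:,0]<.075)&(np.abs(T[:,1])<.04)]
    print("y range",np.percentile(W[:,1],[1,99]))
    L=T[(np.abs(T[:,1])<.012)&(T[:,2]>.003)&(T[:,2]<.03)&(T[:,0]>.055)&(T[:,0]<.11)]
    print("lip x max",np.percentile(L[:,0],[50,99]) if len(L) else None,"z",np.median(L[:,2]) if len(L) else None,len(L))
E
python3 - <<'E'
from station import robot
from h import *
inhand(dict(np.load("wrist2.npz")),robot.sense())
d=dict(np.load("wrist2.npz"))
for r in rects(d,(.40,.50,-.28,-.15),.03,.06,3): print(*r)
E
```

```text
top plane in tool: slope x,y,z0 [ 0.0101 -0.0004 -0.0291] n 14951 x max 0.06440248458174995
y range [-0.02164918  0.02260468]
lip x max [0.07589908 0.08671622] z 0.010298866943915911 2439
4223 [281.  25.] [ 462.6 -220.4] [45.8 74.2] 3.3 0.0371
```

```bash
cat >> h.py <<'E'
a=np.radians(3.3); DR=np.array([[np.cos(a),-np.sin(a),0],[np.sin(a),np.cos(a),0],[0,0,1]]); DO=np.array([.5226,-.2165,0])
LIP=np.array([.0865,.0003,.0165])
def lip(s): return DR.T@(np.array(s["tool_pos"])+np.array(s["tcp_rot"])@LIP-DO)
def slide(s,frm,to): return np.array(s["tcp_rot"]).T@DR@(np.array(to)-frm)*100
E
python3 - <<'E'
from station import robot
from h import *
s=robot.sense(); p=lip(s); print("lip in dock",p)
A=[-.045,0,.045];B=[-.045,0,.015];C=[-.074,0,.0135]
for f,t in ((p,A),(A,B),(B,C)): print(slide(s,np.array(f),t))
E
```

```text
lip in dock [-0.04776481  0.00031134  0.13570352]
[ 2.41561363 -0.03006531  8.7471486 ]
[8.86308683e-01 4.79876670e-04 2.86608735e+00]
[ 2.81486373  0.00403553 -0.7134605 ]
```

Call:
play_rows --steps '[{"slide": [0.6, 0, 2.2], "rot": [0, 0, 0], "gripper": 1}, {"slide": [0.6, 0, 2.2], "rot": [0, 0, 0], "gripper": 1}, {"slide": [0.6, 0, 2.2], "rot": [0, 0, 0], "gripper": 1}, {"slide": [0.6, -0.03, 2.15], "rot": [0, 0, 0], "gripper": 1}, {"slide": [0, 0, 0], "rot": [0, 0, 0], "gripper": 1}, {"slide": [0, 0, 0], "rot": [0, 0, 0], "gripper": 1}, {"slide": [0, 0, 0], "rot": [0, 0, 0], "gripper": 1}]'

```text
time: 5.63
tool_pos: [0.5555, -0.2153, 0.0866]
tcp_rot: [[-0.954, -0.058, 0.295], [-0.056, 0.998, 0.017], [-0.296, -0.0, -0.955]]
force: [-0.2, -1.0, -2.7]
finger_gap: 0.045
```

Run:
```python
from station import robot
from h import *
s=robot.sense(); p=lip(s); print("lip in dock",p,s["force"],np.round(s["tcp_rot"],3).tolist())
B=[-.045,0,.015]; print(slide(s,p,B))
d=robot.get_image("wrist"); np.savez("w3.npz",**d); inhand(d,s)
for lo in (.03,):
  for r in rects(d,(.40,.50,-.28,-.15),lo,.06,3): print(*r)
cv2.imwrite("pics/w3.png",d["frame"][...,::-1])
```

```text
lip in dock [-0.04487656 -0.00047044  0.04527059] [-0.23381873 -1.00096898 -2.65198476] [[-0.954, -0.058, 0.295], [-0.056, 0.998, 0.017], [-0.296, -0.0, -0.955]]
[0.90754518 0.0482397  2.88781681]
top plane in tool: slope x,y,z0 [ 0.0103 -0.0011 -0.0285] n 14843 x max 0.06368126343710119
y range [-0.02143621  0.02280927]
lip x max [0.07604506 0.10980868] z 0.010960121049433755 2573
8914 [282.  35.] [ 463.9 -220.5] [43.7 74.2] 3.3 0.0371
3173 [283. 112.] [ 487.1 -218.6] [21.6 32.2] 3.5 0.0539
```

View pics/w3.png

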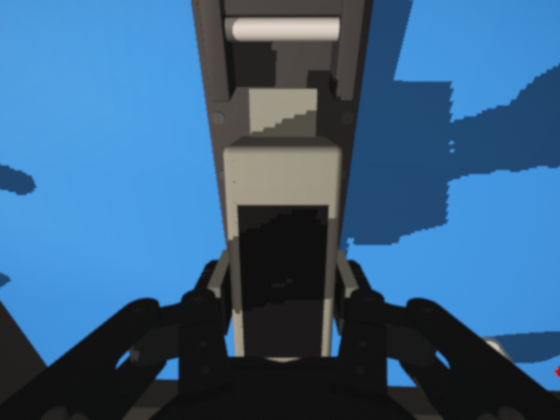

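The wrist picture shows the lip at (283,112), centred between the cheeks with the rail at (283,28) straight ahead. Next: lower, then slide in.

Call:
play_rows --steps '[{"slide": [0.3, 0.05, 0.95], "rot": [0, 0, 0], "gripper": 1}, {"slide": [0.3, 0, 0.95], "rot": [0, 0, 0], "gripper": 1}, {"slide": [0.3, 0, 0.95], "rot": [0, 0, 0], "gripper": 1}, {"slide": [0, 0, 0], "rot": [0, 0, 0], "gripper": 1}, {"slide": [0, 0, 0], "rot": [0, 0, 0], "gripper": 1}]'

```text
time: 6.1
tool_pos: [0.5539, -0.2146, 0.0549]
tcp_rot: [[-0.954, -0.058, 0.294], [-0.055, 0.998, 0.018], [-0.294, 0.001, -0.956]]
force: [-0.9, 0.3, -1.8]
finger_gap: 0.0452
```

Call:
play_rows --steps '[{"slide": [0.4, 0, -0.1], "rot": [0, 0, 0], "gripper": 1}, {"slide": [0.4, 0, -0.1], "rot": [0, 0, 0], "gripper": 1}, {"slide": [0.4, 0, -0.1], "rot": [0, 0, 0], "gripper": 1}, {"slide": [0.4, 0, -0.1], "rot": [0, 0, 0], "gripper": 1}, {"slide": [0, 0, 0], "rot": [0, 0, 0], "gripper": 1}, {"slide": [0, 0, 0], "rot": [0, 0, 0], "gripper": 1}]'

```text
time: 6.6
tool_pos: [0.5377, -0.2157, 0.0551]
tcp_rot: [[-0.954, -0.058, 0.295], [-0.055, 0.998, 0.017], [-0.296, -0.0, -0.955]]
force: [0.6, -0.8, -2.7]
finger_gap: 0.0449
```

Run:
```python
from station import robot
from h import *
s=robot.sense(); p=lip(s); print("lip in dock",p,s["force"])
print(slide(s,p,[-.074,0,.0135]))
```

```text
lip in dock [-0.06258143  0.00026066  0.01372107] [ 0.56985202 -0.83975067 -2.66743323]
[ 1.09732313 -0.02586705 -0.3165724 ]
```

Call:
play_rows --steps '[{"slide": [0.3, -0.02, -0.09], "rot": [0, 0, 0], "gripper": 1}, {"slide": [0.3, 0, -0.09], "rot": [0, 0, 0], "gripper": 1}, {"slide": [0.3, 0, -0.09], "rot": [0, 0, 0], "gripper": 1}, {"slide": [0.2, 0, -0.06], "rot": [0, 0, 0], "gripper": 1}, {"slide": [0.1, 0, -0.03], "rot": [0, 0, 0], "gripper": 1}, {"slide": [0, 0, 0], "rot": [0, 0, 0], "gripper": 1}, {"slide": [0, 0, 0], "rot": [0, 0, 0], "gripper": 1}, {"slide": [0, 0, 0], "rot": [0, 0, 0], "gripper": 1}]'

```text
time: 7.27
tool_pos: [0.5264, -0.2164, 0.0552]
tcp_rot: [[-0.953, -0.058, 0.297], [-0.056, 0.998, 0.017], [-0.297, -0.001, -0.955]]
force: [4.8, 1.1, -2.8]
finger_gap: 0.0452
```

Run:
```python
from station import robot
from h import *
s=robot.sense(); p=lip(s); print("lip in dock",p,s["force"],s["wrist_torque"])
d=robot.get_image("wrist"); inhand(d,s); np.savez("w4.npz",**d)
e=robot.get_image("scene")
sc=cv2.resize(e["frame"][190:340,170:370],(400,300)); cv2.imwrite("pics/ins.png",np.hstack([sc,cv2.resize(d["frame"][0:210,140:420],(400,300))])[...,::-1])
```

```text
lip in dock [-7.39039005e-02  8.18859583e-05  1.37892498e-02] [ 4.82189279  1.06431326 -2.8426434 ] [ 0.25227606 -0.93043101 -0.0585832 ]
top plane in tool: slope x,y,z0 [ 0.015  -0.0009 -0.0285] n 14851 x max 0.06366078479254858
y range [-0.02136817  0.02281368]
lip x max [0.10041118 0.10982218] z 0.011568631273845878 2601
```

View pics/ins.png

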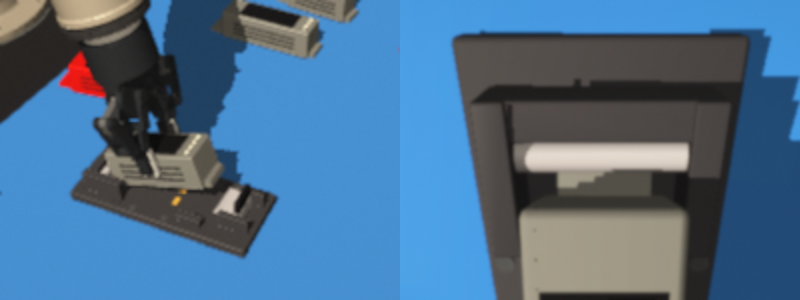

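The left half shows the pack tilted in the dock. The right half shows the lip at (603,182) running under the rail at (605,156), centred between the cheeks, and a 4.8 N reading says it is touching the end stop. Next: rock down about the lip tip.

Call:
play_rows --steps '[{"slide": [-0.04, 0, 0.26], "rot": [0, 0.03, 0], "gripper": 1}, {"slide": [-0.04, 0, 0.26], "rot": [0, 0.03, 0], "gripper": 1}, {"slide": [-0.04, 0, 0.26], "rot": [0, 0.03, 0], "gripper": 1}, {"slide": [-0.04, 0, 0.26], "rot": [0, 0.03, 0], "gripper": 1}, {"slide": [-0.04, 0, 0.26], "rot": [0, 0.03, 0], "gripper": 1}, {"slide": [0, 0, 0], "rot": [0, 0, 0], "gripper": 1}, {"slide": [0, 0, 0], "rot": [0, 0, 0], "gripper": 1}, {"slide": [0, 0, 0], "rot": [0, 0, 0], "gripper": 1}]'

```text
time: 8.03
tool_pos: [0.5311, -0.2159, 0.0429]
tcp_rot: [[-0.987, -0.058, 0.151], [-0.058, 0.998, 0.009], [-0.151, -0.0, -0.988]]
force: [6.1, 2.4, -1.6]
finger_gap: 0.0451
```

Run:
```python
from station import robot
from h import *
s=robot.sense(); p=lip(s); print("lip in dock",p,s["force"],s["wrist_torque"])
print("foot",DR.T@(np.array(s["tool_pos"])+np.array(s["tcp_rot"])@np.array([-.0635,0,.0155])-DO))
```

```text
lip in dock [-0.07448815  0.00038257  0.0134774 ] [ 6.1265091   2.38512943 -1.61100464] [ 0.62259314 -1.22914085 -0.11534287]
foot [0.07363018 0.00019419 0.03718427]
```

Call:
play_rows --steps '[{"slide": [-0.04, 0, 0.26], "rot": [0, 0.03, 0], "gripper": 1}, {"slide": [-0.03, 0, 0.26], "rot": [0, 0.03, 0], "gripper": 1}, {"slide": [-0.03, 0, 0.26], "rot": [0, 0.03, 0], "gripper": 1}, {"slide": [0, 0, 0], "rot": [0, 0, 0], "gripper": 1}, {"slide": [0, 0, 0], "rot": [0, 0, 0], "gripper": 1}, {"slide": [0, 0, 0], "rot": [0, 0, 0], "gripper": 1}]'

```text
time: 8.53
tool_pos: [0.5332, -0.2161, 0.0354]
tcp_rot: [[-0.996, -0.059, 0.063], [-0.059, 0.998, 0.003], [-0.063, -0.0, -0.998]]
force: [7.6, 0.1, -0.9]
finger_gap: 0.0451
```

Run:
```python
from station import robot
from h import *
s=robot.sense(); p=lip(s); print("lip in dock",p,s["force"],s["wrist_torque"])
print("foot",DR.T@(np.array(s["tool_pos"])+np.array(s["tcp_rot"])@np.array([-.0635,0,.0155])-DO))
d=robot.get_image("wrist"); inhand(d,s)
```

```text
lip in dock [-7.47304178e-02 -3.29417486e-06  1.34741397e-02] [ 7.58299156  0.05290077 -0.90317074] [ 0.04818287 -1.11920689  0.48552106]
foot [ 0.07490817 -0.00013861  0.02393193]
top plane in tool: slope x,y,z0 [ 0.0077 -0.0011 -0.0283] n 14863 x max 0.0636358124037772
y range [-0.02151215  0.02271291]
lip x max [0.08568652 0.10980049] z 0.012279991738312953 2406
```

Call:
play_rows --steps '[{"slide": [-0.01, 0, 0.22], "rot": [0, 0.025, 0], "gripper": 1}, {"slide": [-0.01, 0, 0.22], "rot": [0, 0.025, 0], "gripper": 1}, {"slide": [-0.01, 0, 0.22], "rot": [0, 0.025, 0], "gripper": 1}, {"slide": [0, 0, 0], "rot": [0, 0, 0], "gripper": 1}, {"slide": [0, 0, 0], "rot": [0, 0, 0], "gripper": 1}, {"slide": [0, 0, 0], "rot": [0, 0, 0], "gripper": 1}]'

```text
time: 9.08
tool_pos: [0.5341, -0.2164, 0.0297]
tcp_rot: [[-0.998, -0.058, -0.01], [-0.058, 0.998, -0.001], [0.01, -0.0, -1.0]]
force: [3.8, 1.6, 14.8]
finger_gap: 0.0449
```

Run:
```python
from station import robot
from h import *
s=robot.sense(); p=lip(s); print("lip in dock",p,s["force"],s["wrist_torque"])
print("foot",DR.T@(np.array(s["tool_pos"])+np.array(s["tcp_rot"])@np.array([-.0635,0,.0155])-DO))
d=robot.get_image("wrist"); inhand(d,s)
e=robot.get_image("scene"); cv2.imwrite("pics/rock.png",cv2.resize(e["frame"][200:340,180:340],None,fx=4,fy=4)[...,::-1])
```

```text
lip in dock [-0.07520205 -0.00028783  0.01405391] [ 3.79419224  1.6084695  14.83284104] [ 0.52324546 -0.86536072  0.1635536 ]
foot [ 0.07480027 -0.00058474  0.01350119]
top plane in tool: slope x,y,z0 [ 0.0221 -0.0012 -0.0285] n 14973 x max 0.06393777782434149
y range [-0.02144221  0.02273504]
lip x max [0.07489851 0.10980602] z 0.01241624685706047 2360
```

View pics/rock.png

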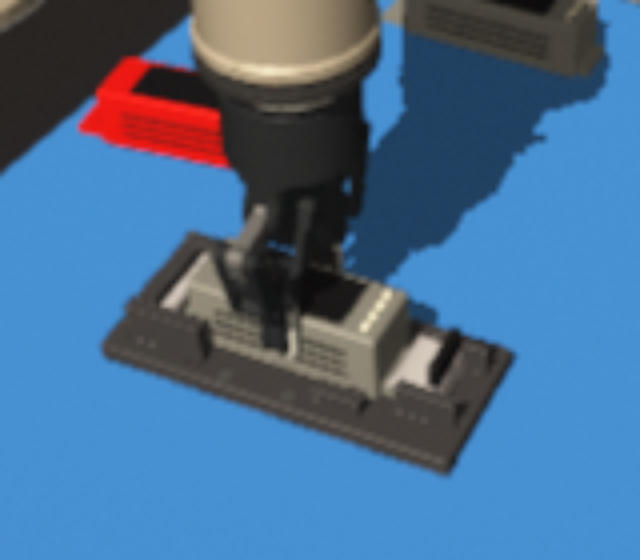

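The picture shows the pack almost flat, with its foot at the catch at about (410,365) and the rail over the lip at (183,285). I'll let go, rise, and then press on the foot end with shut fingers to make sure the catch has closed.

Call:
play_rows --steps '[{"slide": [0, 0, 0], "rot": [0, 0, 0], "gripper": -1}, {"slide": [0, 0, 0], "rot": [0, 0, 0], "gripper": -1}, {"slide": [0, 0, 0], "rot": [0, 0, 0], "gripper": -1}, {"slide": [0, 0, 0], "rot": [0, 0, 0], "gripper": -1}, {"slide": [0, 0, 0], "rot": [0, 0, 0], "gripper": -1}, {"slide": [0, 0, 0], "rot": [0, 0, 0], "gripper": -1}, {"slide": [0, 0, -2], "rot": [0, 0, 0], "gripper": -1}, {"slide": [0, 0, -3], "rot": [0, 0, 0], "gripper": -1}, {"slide": [0, 0, -3], "rot": [0, 0, 0], "gripper": -1}, {"slide": [0, 0, -3], "rot": [0, 0, 0], "gripper": 1}, {"slide": [0, 0, 0], "rot": [0, 0, 0], "gripper": 1}, {"slide": [0, 0, 0], "rot": [0, 0, 0], "gripper": 1}]'

```text
time: 10.18
tool_pos: [0.5354, -0.216, 0.1398]
tcp_rot: [[-0.998, -0.058, -0.012], [-0.058, 0.998, -0.001], [0.012, -0.0, -1.0]]
force: [-0.6, -0.1, -1.0]
finger_gap: 0.0519
```

```bash
cat >> h.py <<'E'
def dockview(d):
    D=(cloud(d)-DO)@DR; D=D[d["depth"]>0]
    Q=D[(np.abs(D[:,1])<.019)&(D[:,0]>-.05)&(D[:,0]<.064)&(D[:,2]>.045)&(D[:,2]<.075)]
    A=np.c_[Q[:,:2],np.ones(len(Q))]
    for _ in range(4):
        c=np.linalg.lstsq(A,Q[:,2],rcond=None)[0]; k=np.abs(A@c-Q[:,2])<.002; A,Q=A[k],Q[k]
    print("top plane slope x,y,z0",np.round(c,4),len(Q),"x range",np.percentile(Q[:,0],[1,99]))
    W=D[(D[:,2]>.05)&(D[:,2]<.065)&(np.abs(D[:,0])<.04)&(np.abs(D[:,1])<.045)]; print("y",np.percentile(W[:,1],[1,99]))
    f=D[(np.abs(D[:,1])<.02)&(D[:,2]>.008)&(D[:,2]<.013)&(D[:,0]>.0)&(D[:,0]<.065)]
    for x in np.arange(.066,.106,.003):
        k=(np.abs(D[:,0]-x)<.0015)&(np.abs(D[:,1])<.012)
        if k.sum(): print(round(x,3),np.round(np.median(D[k,2]),4),k.sum())
E
python3 - <<'E'
from station import robot
from h import *
s=robot.sense(); print(s["tool_pos"],s["force"],s["finger_gap"])
d=robot.get_image("wrist"); np.savez("w5.npz",**d); dockview(d)
print("top"); d=robot.get_image("top"); dockview(d)
E
```

```text
[ 0.53544529 -0.21600626  0.13983928] [-0.6131522  -0.12398708 -1.00410054] 0.051881636275669184
top plane slope x,y,z0 [0.     0.0002 0.0578] 6970 x range [-0.04878301  0.06261001]
y [-0.02222921  0.02254377]
0.066 0.0568 49
0.081 0.0316 43
0.084 0.0314 75
0.087 0.0314 79
0.09 0.0314 64
0.093 0.0314 76
0.096 0.0403 318
0.099 0.0464 80
0.102 0.046 22
topTraceback (most recent call last):
  File "<stdin>", line 5, in <module>
  File "h.py", line 44, in dockview
    print("top plane slope x,y,z0",np.round(c,4),len(Q),"x range",np.percentile(Q[:,0],[1,99]))
                                                                  ~~~~~~~~~~~~~^^^^^^^^^^^^^^^
    return _quantile_unchecked(
        a, q, axis, out, overwrite_input, method, keepdims, weights)
    return _ureduce(a,
                    func=_quantile_ureduce_func,
    ...<5 lines>...
                    overwrite_input=overwrite_input,
                    method=method)
    r = func(a, **kwargs)
    result = _quantile(arr,
                       quantiles=q,
    ...<2 lines>...
                       out=out,
                       weights=wgt)
    slices_having_nans = np.isnan(arr[-1, ...])
                                  ~~~^^^^^^^^^
IndexError: index -1 is out of bounds for axis 0 with size 0
```

The pack is level (slope 0.000), its top is at z 57.8 mm and the tab is at its rest place. I'll withdraw for a clear last check.

Call:
play_rows --steps '[{"slide": [0, 0, -3], "rot": [0, 0, 0], "gripper": -1}, {"slide": [0, 2, -3], "rot": [0, 0, 0], "gripper": -1}, {"slide": [0, 4, 0], "rot": [0, 0, 0], "gripper": -1}, {"slide": [0, 4, 0], "rot": [0, 0, 0], "gripper": -1}, {"slide": [0, 4, 0], "rot": [0, 0, 0], "gripper": -1}, {"slide": [0, 4, 0], "rot": [0, 0, 0], "gripper": -1}, {"slide": [0, 3, 0], "rot": [0, 0, 0], "gripper": -1}, {"slide": [0, 2, 0], "rot": [0, 0, 0], "gripper": -1}, {"slide": [0, 0, 0], "rot": [0, 0, 0], "gripper": -1}, {"slide": [0, 0, 0], "rot": [0, 0, 0], "gripper": -1}]'

```text
time: 11.12
tool_pos: [0.5215, 0.0147, 0.1974]
tcp_rot: [[-0.998, -0.061, -0.017], [-0.061, 0.998, -0.002], [0.017, -0.0, -1.0]]
force: [-0.5, -1.5, 0.0]
finger_gap: 0.0859
```

Run:
```python
from station import robot
from h import *
def tab(n,d):
    D=(cloud(d)-DO)@DR; k=(np.abs(D[...,1])<.02)&(D[...,2]>.043)&(D[...,2]<.05)&(D[...,0]>.085)&(D[...,0]<.12)&(d["depth"]>0)
    print(n,"tab top x",np.round(np.percentile(D[k][:,0],[2,50,98]),4) if k.any() else None,k.sum())
w,sc,t=[robot.get_image(n) for n in("wrist","scene","top")]
tab("w1 rest",dict(np.load("w1.npz"))); tab("w5",dict(np.load("w5.npz"))); tab("now",w)
tab("scene rest",dict(np.load("scene0.npz"))); tab("scene now",sc)
for d in (w,t): 
    try: dockview(d)
    except Exception as e: print("no view",e)
for r in rects(w,(.40,.62,.07,.2),.035,.055,3): print(*r)
cv2.imwrite("pics/end.png",np.hstack([cv2.resize(sc["frame"][200:335,190:330],(400,386)),cv2.resize(w["frame"],(400,386))])[...,::-1])
print(robot.sense()["tool_pos"],robot.sense()["force"])
```

```text
w1 rest tab top x [0.095  0.0975 0.1008] 157
w5 tab top x [0.0949 0.0973 0.1013] 293
now tab top x [0.095  0.0971 0.1005] 190
scene rest tab top x [0.0999 0.103  0.1056] 27
scene now tab top x [0.1002 0.1029 0.1056] 26
top plane slope x,y,z0 [-0.0005 -0.0004  0.0578] 4654 x range [-0.04848302  0.06273721]
y [-0.02126218  0.02374426]
0.066 0.0569 24
0.072 0.0276 1
0.075 0.0309 15
0.078 0.0326 44
0.081 0.0313 56
0.084 0.0313 52
0.087 0.0314 52
0.09 0.0313 55
0.093 0.0317 55
0.096 0.0408 202
0.099 0.0462 54
0.102 0.045 2
top plane slope x,y,z0 [0.0032 0.0091 0.0568] 210 x range [-0.04846196  0.06243002]
y [-0.02175053  0.02381396]
0.066 0.0564 8
0.075 0.0286 7
0.078 0.0336 7
0.081 0.0307 8
0.084 0.0311 7
0.087 0.032 6
0.09 0.0318 7
0.093 0.0314 7
0.096 0.038 13
0.099 0.0452 7
0.102 0.0431 5
7105 [409. 159.] [486.8 136.9] [139.9  46.2] 0.6 0.0456
[0.52189872 0.01246421 0.19788074] [ 0.04298285 -0.39368883  0.11110919]
```

View pics/end.png

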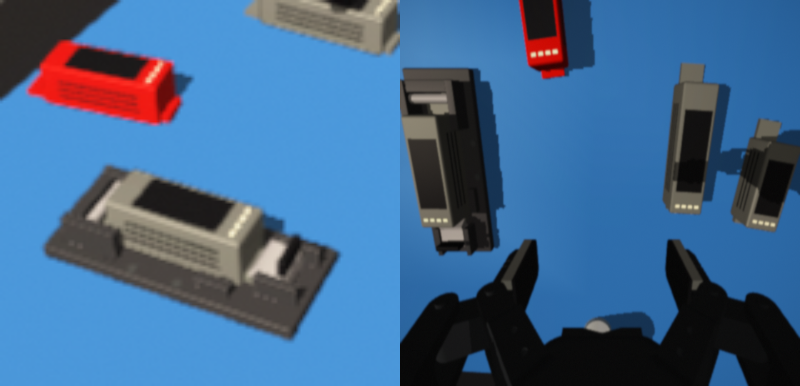

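The last picture shows the pack flat in the dock at (185,220), rail over the lip at (105,195) and catch forward at (275,258). The gripper is open and clear. The tab is within about 0.5 mm of where it was at rest, so I'm handing in.

```bash
python3 -c "
from station import robot
print(robot.finish_job())"
```

```text
the job is handed in; nothing more can be done
None
```

The fitting pack is in the dock, flat and latched by my last measurements, and the job is handed in at about 11 s of the 53 s allowed. No verdict was reported.

**What I did:** I picked the grey pack whose case measured 121 mm; the other two measured 100 and 141 mm. I hooked its lip under the rail at about 0.3 rad tilt until it touched the end stop. I then rocked it down in the grip (about 15 N upward on the tool at the end), released it and withdrew.

**Last checks:**
- **Pack level:** the wrist camera gives a top-face slope of 0.0005 rad or less, with the top at 57.8 mm against a nominal 57. That camera read the same pack's top about 0.6 mm high earlier.
- **Centring:** the pack is about 1 mm off the dock's centre line.
- **Catch:** its tab is back within about 0.5 mm of its rest place in both the wrist and scene views. I did not press the foot end again as first planned, because these readings already showed it seated.
- **Other things:** pack_c is within about 2 mm of its first measured place. Pack_b and the cup were only seen in the last picture, not re-measured. The spool was not re-checked, but the arm never worked near it.

**Disagreements:**
- **Top camera:** its coarse view gave slopes of 0.003 and 0.009 rad, from only 210 points.
- **Scene camera:** it places the tab about 5 mm farther out than the wrist camera does, both before and after, so I used it only to compare the two.

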